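# Open the bench guard: active door first, then the flush bolt

### The arm

A 6-joint arm with a two-finger parallel gripper is mounted at the origin on the work surface. World frame = base frame: x ahead of the robot, y to its left, z up, the work surface at z = 0. Lengths are in mm, angles in rad, forces in N, time in s.
With the tool pointing down it reaches from about 275 to 750 mm from the base axis. Payload 10.2 kg.
Tool frame: the origin (TCP) lies at the very end of the fingers, on their centre line; the grasp point (between the pads) lies 19 mm behind it; z points along the fingers, y is the line along which they close (so a half turn about z gives the same grasp; the last joint's range is limited). The gripper opens to 85 mm and grips with 20 to 120 N. Pads are 22 mm wide; open, the fingers measure 114 mm over their backs; the gripper's body (76 mm by 85 mm) begins 54 mm behind the grasp point. The pads swing forward as they close: fully open they stand 13 mm farther back than shut.
Start: joints at [-1.377, 0.313, 1.498, -0, 1.331, -0.223], TCP at [212.527, -480.066, 231.294] pointing down, gripper open.
Joint ranges: [-2.94, 2.94], [-0.97, 2.17], [0.19, 2.56], [-1.23, 4.37], [0.02, 3.11], [-2.88, 2.88]. Speed limits (rad/s): [2.39, 2.39, 3.01, 3.14, 3.14, 3.14].

### API

Orientations are given as a unit quaternion [w, x, y, z].
In Python, from rig import monitor, eyes, job gives the robot as it stands. The module is installed in compiled form; this text tells all that it offers.
- The arm moves only by the tool send_rows, never from a script. Its argument "targets" is one flat list of numbers, 7 for each row, row after row: the turn, a rotation vector about the tool's x, y, z in degrees, then the shift along the tool's x, y, z in units of 60 mm (1.0 is 60 mm), then the opening, from -1 (shut) to 1 (fully open), so that 0 is half open. A call has 1 to 5 rows; each row shifts and turns the commanded pose from where the row before left it, along the tool's axes as they then stand; what a row does not reach is not made up. A row lasts 1/8 s, in which the tool goes at most 62.5 mm and 10.7 degrees, less where a joint would pass 70% of its speed; a pose out of reach is approached as far as the arm can. A call is refused whole if a number of a shift passes 1 or a number of a turn 10.7, either way. A call with a gripper value outside its range is refused whole. The fingers move at their own pace and stop on an object; "newtons" is the grip in N (left out, the last holds). Time passes only in rows, so rows that do not move let the fingers close. It gives the time, the measured TCP pose, the force, the opening and the grip force at its end, in the units of the state.
- monitor.sense(): the state, without advancing time (a new reading comes with each control period).
- eyes.capture(name): name is "side" or "top" or "wrist"; returns a dict with "img" (480x640x3 uint8, red, green, blue), "K" (3x3 intrinsics, pixels), "distortion" ([k1, k2, p1, p2, k3] as OpenCV has them; the pictures are not rectified), "R" (3x3) and "t" (3): a world point X has camera coordinates R X + t. Camera axes: x right, y down, z forward; pixel columns grow to the right and rows downward; lengths in mm; the calibration is good to about 2 mm. A picture is of the moment at which its call begins. There is no depth.
- job.finish_job(): hands the job in; it is judged then, once.
The state is a dict: "time_s": time; "joints": joint angles; "dq": joint speeds; "tau": joint torques, N m; "eef_pos": TCP position; "ee_rot": TCP orientation; "force": force on the tool from outside, world axes, zero at the start; "wrist_torque": the same for the moment, N m; "grip_width": opening from 0.0 (shut) to 1.0 (fully open); "grip_force": force on a finger pad.
Only numpy, scipy, OpenCV 4.12 (cv2) and the standard library are available. Lean on these libraries where they do the work, as an engineer would, in place of code of your own. Each camera call takes 0.05 s, during which the arm holds its last target. There are 200 camera calls.

### The job

The low guard round the vice has a pair of clear doors. First swing the active door, the one with the blue handle and blue cover strip, wide open until it stands about square to the front; only then lift the orange flush bolt on the other door all the way up, and let go of it. Leave that other door standing shut, and do not knock or push the spray bottle.

Things in the scene. Friction and masses are not known exactly. Their poses are not given: they have to be found in the camera images.
- active_leaf (a joint): Active door: right-hand leaf seen from the robot, clear panel in an aluminium frame, 180 mm wide, 18 mm thick, top 200 mm above the bench, with a blue upright handle. Angle in rad: 0 shut, grows as it swings towards the robot (counter-clockwise from above) to 1.9; starts shut or up to 0.06 ajar. The hinge is slightly stiff (1 to 2 N at the handle); the door stays where it is left.
- active_leaf_handle (a point): Grip point on the active door's blue handle: a round upright bar 12 mm thick, 45 mm out from the leaf's front face, 110 mm from the hinge along the leaf. The bar's free top is 26 mm above this point and it is clear for 39 mm below. Axes turn with the leaf: x square to it (away from the robot when shut), y from hinge to free edge, z up.
- active_leaf_hinge (a point): Point on the active door's upright hinge axis, at the handle grip point's height; axes as the handle's. A blue cover strip and hood (top at 262 mm) on the leaf's free edge reach 47 mm beyond it over the orange bolt knob, which cannot be taken from above until this door is open.
- flush_bolt (a joint): Flush bolt of the passive door: a steel rod down inside that leaf's free edge into a keeper on the bench. Value in m: 0 down (bolted), grows as its orange knob is pulled straight up, 0.035 at the stop; 0.022 or more counts as up. It takes 4 to 5 N to lift and stays where it is left.
- bolt_knob (a point): Centre of the flush bolt's orange knob: an upright cylinder 22 mm in diameter, 42 mm tall, 6 mm above the passive leaf's top, 22 mm from its free edge. Axes: x square to that leaf, away from the robot, y along it towards its hinge, z up. With the active door open it is free all round: fingers can close on it along x, one before and one behind the leaf.
- passive_leaf (a joint): Passive door: left-hand leaf, same size as the active one, with a dark grey handle. Angle in rad: 0 shut, grows as it swings towards the robot. Bolted at the start; it is to stay shut (less than about 0.09).
- passive_leaf_handle (a point): Grip point of the passive door's dark grey handle, same shape as the blue one; a bystander, not to be used. It stands 73 mm left of the middle of the pair.
- bottle_mid (a point): Centre, half-way up, of a white spray bottle with blue band and red head, 66 mm in diameter and 175 mm tall, standing on the bench in front of the guard, to the left; not to be knocked over or pushed.

How it is judged:
By the outcome, as a careful person would: the job done as asked, in the order asked, and still so for the second after the job is handed in, with the robot touching nothing.
It also fails if it takes over 53 s, if anything falls off the work surface, if the arm or the gripper's body presses on something with over 40 N, if the wrist force passes 120 N, or if a joint passes its speed limit or range.

## Working session

There is one attempt and no reset: what is moved stays moved. The work goes in short steps, Python scripts to look and compute and a tool call to move; the robot and the scene stay as the last step left them, time stands still between calls to the robot, and variables do not carry over. Pictures are saved under pics/ and viewed, at most 10 in all, crops included, and the job is handed in when it is done.

Besides the shell and the picture viewer there is one more tool, called after "Emit:" as name(argument=value, ...), one argument or row to a line, values as JSON. send_rows: Moves the arm, as the interface text tells. Its arguments: {"type":"object","properties":{"targets":{"type":"array","items":{"type":"number"}},"newtons":{"type":"number"}},"required":["targets"]}

```bash
mkdir -p pics; ls; python3 - <<'E'
from rig import monitor, eyes
import cv2, numpy as np
s=monitor.sense(); print({k:np.round(v,3).tolist() for k,v in s.items()})
for n in ["side","top"]:
    c=eyes.capture(n); cv2.imwrite(f"pics/{n}0.png",c["img"][:,:,::-1]); np.savez(f"{n}0.npz",**c)
    print(n,np.round(-c["R"].T@c["t"]),c["K"].tolist(),c["R"].round(2).tolist())
E
```

```text
pics
{'time_s': 0.0, 'joints': [-1.377, 0.313, 1.498, -0.0, 1.331, -0.223], 'dq': [-0.0, 0.0, -0.0, 0.002, -0.002, 0.001], 'tau': [-0.0, -41.226, -25.975, -0.0, 0.004, -0.0], 'eef_pos': [212.486, -479.793, 230.75], 'ee_rot': [-0.001, 0.978, 0.207, 0.0], 'force': [-1.176, -0.241, 0.237], 'wrist_torque': [-0.034, 0.034, 0.017], 'grip_force': 0.0, 'grip_width': 0.998}
side [360. 684. 800.] [[577.8927048337816, 0.0, 327.3903139298663], [0.0, 577.8927048337816, 236.7344980149055], [0.0, 0.0, 1.0]] [[-0.97, -0.25, -0.02], [-0.17, 0.71, -0.68], [0.18, -0.66, -0.73]]
top [384.  64. 978.] [[493.2972519145785, 0.0, 319.0411536653751], [0.0, 493.2972519145785, 233.6841897225102], [0.0, 0.0, 1.0]] [[-0.03, -1.0, 0.0], [-0.99, 0.03, -0.17], [0.17, -0.01, -0.99]]
```

View pics/side0.png

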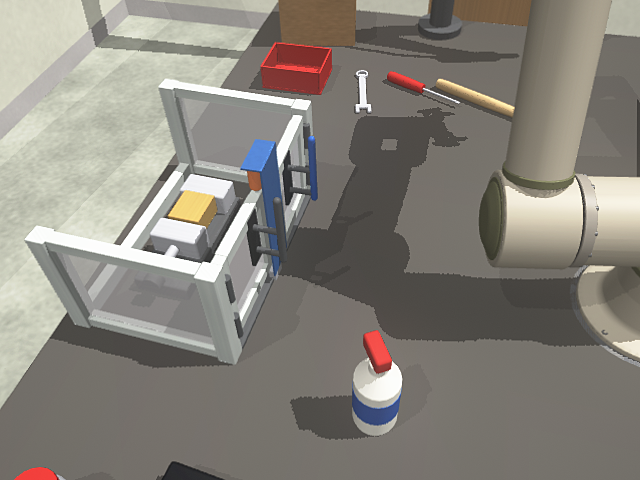

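View pics/top0.png

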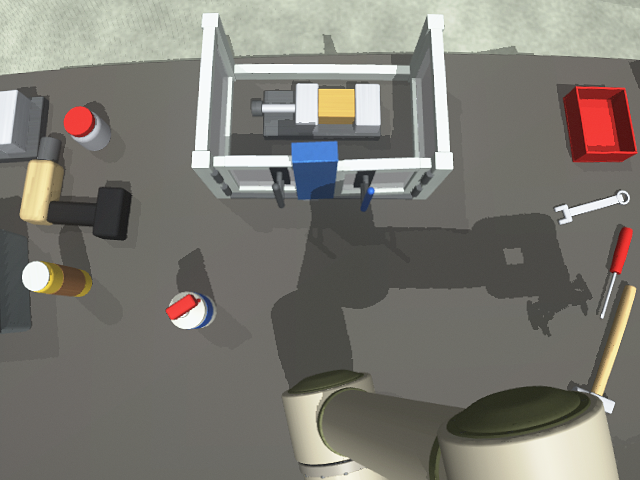

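The side view shows the blue handle top at about (312,138), the dark handle top at (279,200) and the hood at (259,141)–(243,167). The top view shows the blue handle top at (371,188), the dark handle top at (280,180), the hood at (292,143)–(337,141), and the bottle at (185,308), clear to the left.

```bash
cat > h.py <<'E'
import numpy as np, cv2
from scipy.optimize import least_squares
def proj(c,X):
    return cv2.projectPoints(np.array(X,float).reshape(-1,1,3),cv2.Rodrigues(c["R"])[0],c["t"],c["K"],c["distortion"])[0].reshape(-1,2)
def tri(obs):
    f=lambda X:np.concatenate([proj(c,X)[0]-p for c,p in obs])
    r=least_squares(f,[450,0,150]); return r.x.round(1),np.abs(r.fun).max().round(1)
def ray(c,px,z):
    n=cv2.undistortPoints(np.array([[px]],float),c["K"],c["distortion"])[0,0]
    d=c["R"].T@np.r_[n,1]; o=-c["R"].T@c["t"]; return o+d*(z-o[2])/d[2]
E
python3 - <<'E'
from h import *
S,T=[dict(np.load(f"{n}0.npz")) for n in ("side","top")]
for nm,a,b in [("bluetop",(312,138),(371,188)),("bluebot",(314,198),(366,209)),("greytop",(279,200),(276,180)),("hoodNR",(276,143),(337,141)),
  ("postL",(214,268),(201,159)),("postR",(302,107),(442,159)),("bottletop",(375,340),(180,308))]:
    print(nm,*tri([(S,a),(T,b)]))
for n,c in (("side",S),("top",T)):
    im=c["img"]; x0,y0=(225,90) if n=="side" else (180,125)
    w,h=(110,200) if n=="side" else (280,100)
    k=4 if n=="side" else 2.8
    print(n); cv2.imwrite(f"pics/{n}crop.png",cv2.resize(im[y0:y0+h,x0:x0+w,::-1],None,fx=2.8,fy=2.8,interpolation=cv2.INTER_CUBIC))
E
```

```text
bluetop [578.5 -25.  236.5] 1.4
bluebot [578.5 -30.  100.5] 0.5
greytop [591.  121.7 235.2] 4.5
hoodNR [634.   24.6 259.4] 10.3
postL [640.4 245.8 213.9] 2.1
postR [ 633.4 -149.7  203.4] 1.8
bottletop [409.5 286.  182.5] 2.6
side
top
```

View pics/topcrop.png

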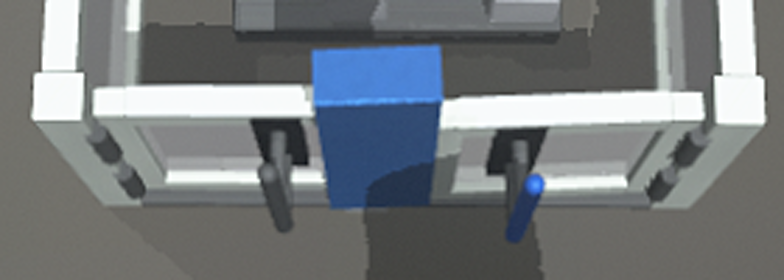

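View pics/sidecrop.png

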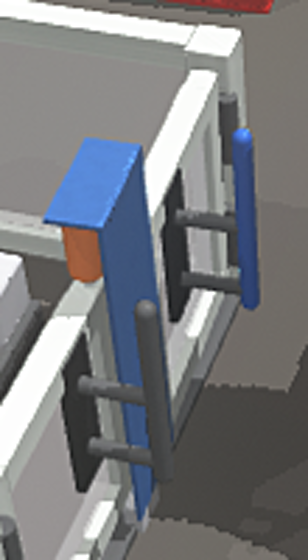

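Top crop: blue handle top (535,184), grey (268,172), hood corners (312,50),(440,45),(442,98),(313,104), hinge-side ends of the leaf tops at (703,92)/(95,88). Side crop: blue top (243,133), grey top (146,306).

```bash
python3 - <<'E'
from h import *
S,T=[dict(np.load(f"{n}0.npz")) for n in ("side","top")]
t=lambda x,y:(180.+x/2.8,125.+y/2.8); s=lambda x,y:(225+x/2.8,90+y/2.8)
for nm,a,b in [("bluetop",s(243,135),t(535,184)),("bluebot",s(250,305),t(513,237)),("greytop",s(146,306),t(268,172)),("hoodNR",s(143,148),t(442,100)),("hoodNL",s(104,222),t(313,104)),("hoodFR",s(86,141),t(440,45)),("hoodFL",s(45,218),t(312,50)),("actHingeTopNear",s(213,76),t(702,118))]:
    print(nm,*tri([(S,a),(T,b)]))
for p in [(442,100),(313,104),(440,45),(312,50)]: print("hood z262",ray(T,t(*p),262).round(1))
for p in [(703,92),(702,118),(441,100),(445,128),(95,88),(95,114),(312,85),(312,112)]: print("leaf z200",ray(T,t(*p),200).round(1))
for p in [(75,78),(32,78),(35,118),(84,120),(717,78),(764,78),(716,122),(765,124)]: print("post z200",ray(T,t(*p),205).round(1))
E
```

```text
bluetop [576.6 -24.8 235.9] 0.0
bluebot [576.6 -24.6 103.8] 0.4
greytop [587.4 123.  236.6] 0.1
hoodNR [618.6  26.1 258.2] 0.5
hoodNL [616.4  96.  264.4] 0.4
hoodFR [650.9  26.  257.2] 0.3
hoodFL [648.6  96.2 261.1] 0.3
actHingeTopNear [ 626.4 -131.8  193.8] 0.5
hood z262 [618.1  26.4 262. ]
hood z262 [617.9  96.2 262. ]
hood z262 [649.6  26.3 262. ]
hood z262 [648.8  96.2 262. ]
leaf z200 [ 639.8 -132.2  200. ]
leaf z200 [ 623.7 -130.3  200. ]
leaf z200 [638.4  23.7 200. ]
leaf z200 [621.2  22.  200. ]
leaf z200 [652.5 228.1 200. ]
leaf z200 [636.3 227.9 200. ]
leaf z200 [649.9  99.4 200. ]
leaf z200 [633.2  99.7 200. ]
post z200 [657.4 239.1 205. ]
post z200 [658.4 264.9 205. ]
post z200 [633.6 262.5 205. ]
post z200 [631.3 233.3 205. ]
post z200 [ 646.6 -140.   205. ]
post z200 [ 646.2 -168.4  205. ]
post z200 [ 619.5 -137.2  205. ]
post z200 [ 617.7 -166.5  205. ]
```

Emit:
send_rows(
  targets=[0,0,8,0,0,-0.5,0.2,0,0,8,0,0,-0.5,0.2,0,0,8,0,0,-0.5,0.2,0,0,0,0.6,-0.75,0,0.2,0,0,0,0.6,-0.75,0,0.2],
  newtons=40,
)

```text
time_s: 0.72
eef_pos: [285.2, -389.1, 321.0]
ee_rot: [-0.0, 1.0, -0.002, -0.0]
force: [1.2, -0.4, 0.8]
grip_width: 0.602
grip_force: 0.0
```

Emit:
send_rows(
  targets=[0,0,0,0.6,-0.75,0,0.2,0,0,0,0.6,-0.75,0,0.2,0,0,0,0.6,-0.75,0,0.2,0,0,0,0.6,-0.75,0,0.2,0,0,0,0.6,-0.75,0,0.2],
)

```text
time_s: 1.35
eef_pos: [466.0, -163.9, 321.1]
ee_rot: [-0.0, 1.0, -0.001, -0.0]
force: [-0.2, 0.1, 0.4]
grip_width: 0.599
grip_force: 0.0
```

Emit:
send_rows(
  targets=[0,0,0,0.6,-0.75,0,0.2,0,0,0,0.6,-0.75,0,0.2,0,0,0,0.65,-0.8,0,0.2,0,0,0,0,0,0,0.2],
)

```text
time_s: 1.85
eef_pos: [577.7, -24.8, 319.9]
ee_rot: [-0.0, 1.0, 0.001, -0.001]
force: [0.5, -0.4, -0.7]
grip_width: 0.603
grip_force: 0.0
```

```bash
python3 - <<'E'
from rig import monitor, eyes
from h import *
s=monitor.sense(); print(s["eef_pos"],s["joints"])
c=eyes.capture("wrist"); cv2.imwrite("pics/w1.png",c["img"][:,:,::-1]); np.savez("w1.npz",**c)
print("bar top expected px",proj(c,[[576.6,-24.8,236]]),"grip line",proj(c,[s["eef_pos"]*np.array([1,1,0])+[0,0,236]]), proj(c,[s["eef_pos"]]))
E
```

```text
[577.65620694 -24.76044161 319.90768928] [-2.45596684e-01  3.94431234e-01  1.15699115e+00  5.13575912e-04
  1.59213085e+00  1.32261446e+00]
bar top expected px [[321.09222791 244.01757138]] grip line [[321.04138379 242.56691991]] [[321.44598473 298.76356343]]
```

View pics/w1.png

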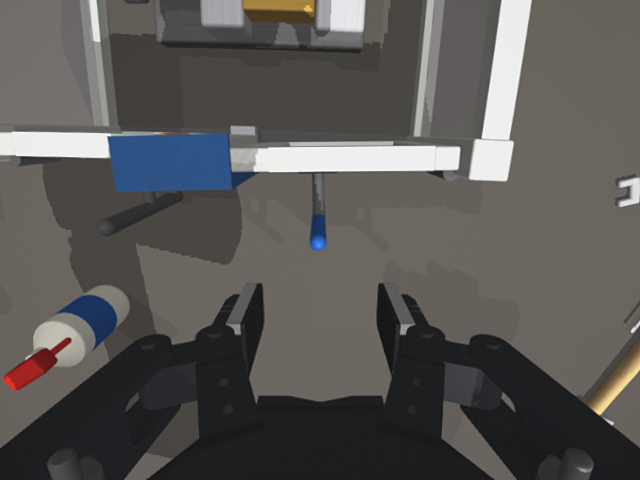

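Wrist view: the bar top is at (318,242), within about 1 mm of where I predicted, centred between the fingers. I'll descend and close.

Emit:
send_rows(
  targets=[0,0,0,0,0,0.5,0.2,0,0,0,0,0,0.5,0.2,0,0,0,0,0,0.5,0.2,0,0,0,0,0,0.43,0.2,0,0,0,0,0,0,-1],
  newtons=40,
)

```text
time_s: 2.52
eef_pos: [575.2, -28.8, 204.2]
ee_rot: [-0.0, 1.0, -0.002, -0.002]
force: [0.4, 0.3, 0.5]
grip_width: 0.404
grip_force: 0.0
```

Emit:
send_rows(
  targets=[0,0,0,0,0,0,-1,0,0,0,0,0,0,-1,0,0,0,0,0,0,-1,0,0,0,0,0,0,-1],
)

```text
time_s: 3.02
eef_pos: [574.8, -23.4, 206.6]
ee_rot: [-0.004, 1.0, 0.0, -0.002]
force: [-10.6, 22.9, 3.8]
grip_width: 0.129
grip_force: 39.4
```

```bash
python3 - <<'E'
from h import *
S,T=[dict(np.load(f"{n}0.npz")) for n in ("side","top")]
W=dict(np.load("w1.npz"))
t=lambda x,y:(180.+x/2.8,125.+y/2.8); s=lambda x,y:(225+x/2.8,90+y/2.8)
print(tri([(S,s(228,97)),(T,t(703,137))]))
H,r=tri([(S,s(228,97)),(T,t(703,137))]); print(proj(W,H))
from rig import monitor
q=monitor.sense(); print(q["eef_pos"],q["force"])
E
```

```text
(array([ 619.2, -136. ,  176. ]), np.float64(0.1))
[[454.74584721 173.29480315]]
[574.78975253 -23.44686711 206.62939029] [-10.64915593  22.85211784   3.82332342]
```

The hinge barrel sits at about (619,-136), on the front-face plane, so the handle radius is about 119 mm. I'll swing along that arc with the tool turning alongside the leaf.

Emit:
send_rows(
  targets=[0,0,0,-0.04,-0.08,0,-1,0,0,-4,-0.13,0.06,0,-1,0,0,-8,-0.25,0.12,0,-1,0,0,-8,-0.25,0.12,0,-1],
)

```text
time_s: 3.52
eef_pos: [540.0, -47.3, 206.7]
ee_rot: [0.003, 0.985, 0.175, 0.003]
force: [16.2, -14.0, -11.6]
grip_width: 0.125
grip_force: 39.5
```

Emit:
send_rows(
  targets=[0,0,-8,-0.225,0.18,0.03,-1,0,0,-8,-0.25,0.12,0,-1,0,0,-8,-0.25,0.12,0,-1,0,0,-8,-0.25,0.12,0,-1],
)

```text
time_s: 4.03
eef_pos: [508.1, -104.8, 206.6]
ee_rot: [0.003, 0.898, 0.439, 0.004]
force: [18.2, -1.8, -1.2]
grip_width: 0.124
grip_force: 40.9
```

Emit:
send_rows(
  targets=[0,0,-8,-0.22,0.2,0,-1,0,0,-8,-0.25,0.13,0,-1,0,0,-8,-0.25,0.13,0,-1,0,0,-8,-0.25,0.13,0,-1],
)

```text
time_s: 4.53
eef_pos: [511.9, -172.4, 206.6]
ee_rot: [0.002, 0.742, 0.67, 0.0]
force: [0.3, 3.5, 7.7]
grip_width: 0.131
grip_force: 41.3
```

```bash
python3 - <<'E'
from rig import eyes
from h import *
c=eyes.capture("top"); cv2.imwrite("pics/t2.png",c["img"][:,:,::-1]); np.savez("t2.npz",**c)
E
```

```text
(no output)
```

View pics/t2.png

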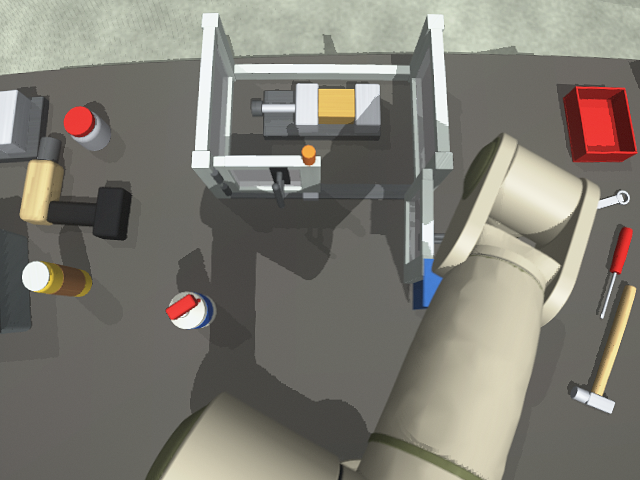

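The top view shows the active door about square to the front (leaf from (428,170) to (425,300)). The orange knob is exposed at (308,152), and the bottle hasn't moved. I'll release, rise, and locate the knob.

Emit:
send_rows(
  targets=[0,0,0,0,0,0,0.2,0,0,0,0,0,0,0.2,0,0,0,0,0,0,0.2,0,0,0,0,0,-0.5,0.2,0,0,0,0,0,-0.5,0.2],
)

```text
time_s: 5.2
eef_pos: [511.8, -171.0, 264.4]
ee_rot: [-0.0, 0.744, 0.668, -0.0]
force: [0.5, 0.4, 0.8]
grip_width: 0.6
grip_force: 0.0
```

Emit:
send_rows(
  targets=[0,0,-4,0,0,-0.5,0.2,0,0,0,0,0,-0.5,0.2,0,0,0,0,0,0,0.2],
)

```text
time_s: 5.58
eef_pos: [512.4, -171.3, 325.7]
ee_rot: [0.002, 0.72, 0.694, 0.001]
force: [-0.4, -0.5, -1.0]
grip_width: 0.603
grip_force: 0.0
```

```bash
python3 - <<'E'
from rig import eyes,monitor
from h import *
T=dict(np.load("t2.npz"))
im=T["img"].astype(int); r,g,b=[im[120:180,290:330,i] for i in range(3)]
m=(r>180)&(g>90)&(g<190)&(b<110); y,x=np.nonzero(m); print(x.min()+290,x.max()+290,y.min()+120,y.max()+120,(x.mean()+290,y.mean()+120))
for z in (248,227): print(ray(T,(308.5,151),z))
e=monitor.sense()["eef_pos"]; print(e)
c=eyes.capture("top"); np.savez("t3.npz",**c)
# door line: leaf-top edges at z=200
print(ray(T,(433,172),200),ray(T,(433,255),200))
E
```

```text
302 315 145 158 (np.float64(308.4109589041096), np.float64(151.3835616438356))
[639.76311451  70.59593855 248.        ]
[647.11284699  70.77358586 227.        ]
[ 512.42038888 -171.32442001  325.68387265]
[ 615.24960918 -133.53400121  200.        ] [ 477.47501563 -123.63403322  200.        ]
```

Emit:
send_rows(
  targets=[0,0,0,0.82,0.39,0,0.2,0,0,0,0.82,0.39,0,0.2,0,0,0,0.82,0.39,0,0.2,0,0,0,0.82,0.39,0,0.2,0,0,0,0.82,0.39,0,0.2],
)

```text
time_s: 6.25
eef_pos: [638.3, 72.0, 322.1]
ee_rot: [-0.001, 0.72, 0.694, -0.001]
force: [1.2, 0.5, 0.9]
grip_width: 0.603
grip_force: 0.0
```

Emit:
send_rows(
  targets=[0,0,0,0,0,0,0.2,0,0,0,0,0,0,0.2],
)

```text
time_s: 6.5
eef_pos: [637.7, 70.0, 322.5]
ee_rot: [-0.001, 0.72, 0.694, -0.001]
force: [-1.2, -0.7, 0.0]
grip_width: 0.597
grip_force: 0.0
```

```bash
python3 - <<'E'
from rig import eyes,monitor
from h import *
e=monitor.sense()["eef_pos"]; print(e)
c=eyes.capture("wrist"); cv2.imwrite("pics/w2.png",c["img"][:,:,::-1])
print(proj(c,[[640,71,248],[e[0],e[1],248]]))
c=eyes.capture("top"); cv2.imwrite("pics/t4.png",cv2.resize(c["img"][120:330,180:480,::-1],None,fx=2.5,fy=2.5))
E
```

```text
[637.65758519  69.95092301 322.48273857]
[[323.59943856 246.52619696]
 [320.14165042 248.13814752]]
```

View pics/w2.png

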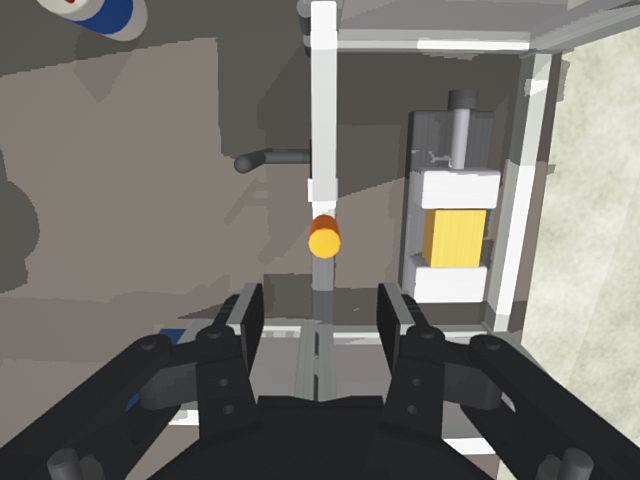

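View pics/t4.png

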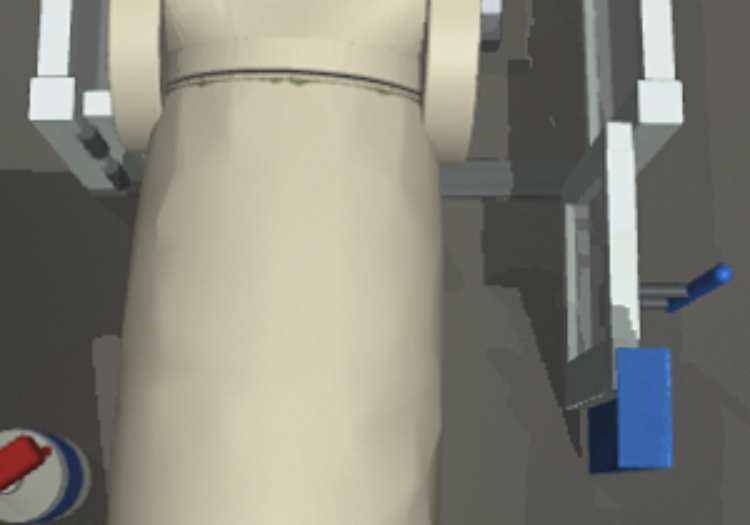

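Wrist view: the knob top is at (324,241) against the grip line (320,248), so I need about +2.5 mm in x and +3.5 mm in y. The top crop shows the door at about 89° and the bottle standing.

Emit:
send_rows(
  targets=[0,0,0,0.06,0.04,0.48,0.2,0,0,0,0,0,0.48,0.2,0,0,0,0,0,0.48,0.2,0,0,0,0,0,0.46,0.2,0,0,0,0,0,0,0.2],
)

```text
time_s: 7.22
eef_pos: [639.5, 72.8, 208.1]
ee_rot: [-0.001, 0.721, 0.693, -0.001]
force: [-0.3, 0.7, 0.4]
grip_width: 0.602
grip_force: 0.0
```

Emit:
send_rows(
  targets=[0,0,0,0,0,0,-1,0,0,0,0,0,0,-1,0,0,0,0,0,0,-1,0,0,0,0,0,0,-1],
  newtons=50,
)

```text
time_s: 7.72
eef_pos: [640.6, 73.5, 211.5]
ee_rot: [0.001, 0.72, 0.694, 0.0]
force: [-3.0, -0.9, 6.1]
grip_width: 0.246
grip_force: 48.8
```

Emit:
send_rows(
  targets=[0,0,0,0,0,-0.1,-1,0,0,0,0,0,-0.15,-1,0,0,0,0,0,-0.15,-1,0,0,0,0,0,-0.13,-1,0,0,0,0,0,-0.08,-1],
)

```text
time_s: 8.35
eef_pos: [640.4, 73.5, 246.8]
ee_rot: [0.0, 0.72, 0.694, -0.0]
force: [0.0, -3.6, -16.9]
grip_width: 0.24
grip_force: 49.5
```

Emit:
send_rows(
  targets=[0,0,0,0,0,0,-1,0,0,0,0,0,0,-1],
)

```text
time_s: 8.6
eef_pos: [640.5, 73.6, 246.6]
ee_rot: [0.0, 0.72, 0.694, -0.0]
force: [-1.5, -4.1, -1.2]
grip_width: 0.238
grip_force: 52.5
```

Emit:
send_rows(
  targets=[0,0,0,0,0,0,0.2,0,0,0,0,0,0,0.2,0,0,0,0,0,0,0.2,0,0,0,0,0,-0.3,0.2,0,0,0,0,0,-0.6,0.2],
)

```text
time_s: 9.22
eef_pos: [640.1, 74.0, 299.8]
ee_rot: [-0.001, 0.72, 0.694, -0.001]
force: [0.3, 0.6, 1.5]
grip_width: 0.602
grip_force: 0.0
```

Emit:
send_rows(
  targets=[0,0,0,0,0,-0.6,0.2,0,0,0,0,-0.8,-0.3,0.2,0,0,0,0,-0.8,0,0.2,0,0,0,0,-0.8,0,0.2,0,0,0,0,0,0,0.2],
)

```text
time_s: 9.85
eef_pos: [494.4, 79.7, 355.4]
ee_rot: [0.0, 0.72, 0.694, 0.001]
force: [1.0, 0.0, 0.1]
grip_width: 0.598
grip_force: 0.0
```

```bash
python3 - <<'E'
from rig import eyes,monitor
from h import *
s=monitor.sense(); print(s["eef_pos"],s["force"],s["time_s"])
a=eyes.capture("side")["img"]; cv2.imwrite("pics/s5.png",a[:,:,::-1])
E
```

```text
[494.39469221  79.67281516 355.38288211] [0.96735956 0.00651904 0.10378894] 9.85
```

View pics/s5.png

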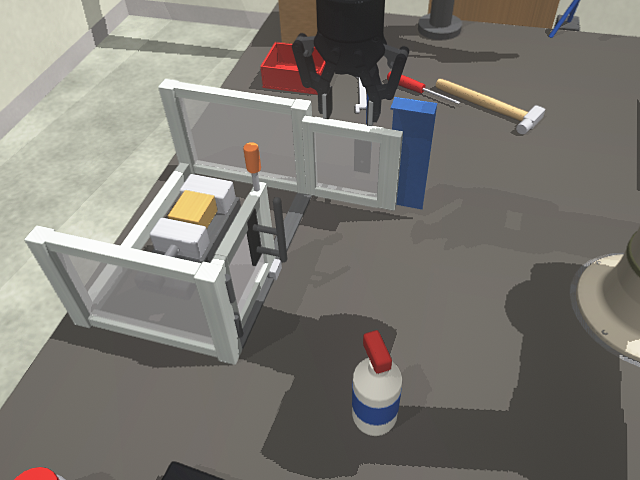

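The side view shows the knob raised on its rod at (252,157), the passive door shut, the active door square to the front, the bottle still at (376,385), and the gripper clear of everything.

```bash
python3 -c "
from rig import job
print(job.finish_job())"
```

```text
the job is handed in; nothing more can be done
None
```

I opened the active door to about square, then lifted the flush bolt about 35 mm to its stop and let go; the passive door stayed shut, the bottle was untouched, and the job is handed in at about 10 s.

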